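# Gauge the cheese cutter's pivot bore

## Task

Check the cheese cutter's pivot bore for wear with the plug gauge: slide the GO plug (green collar) into the bore until it is fully home, its collar pressing on the end of the brass bush, then take it out and press the NO-GO plug (red collar) squarely and centrally against the mouth of the bore with roughly 10 N for a second to confirm that it does not go in. Push gently throughout, under 20 N, then lay the gauge back in its cradle (no dropping) and let go, leaving the other things on the counter alone.

Things in the scene. Friction and masses are not known exactly. Their poses are not given: they have to be found in the camera images.
- gauge: double-ended plug gauge, 134 mm long, 0.3 kg, lying level in the cradle. Origin: centre of its handle, on its axis; y runs along it, GO end at +y, NO-GO end at -y; z up as it lies. Handle: black square bar 20 x 20 mm, flats facing +-x and +-z, y -33 to 33. Round collars 34 mm across, 6 mm thick, beyond the handle: green at the GO end (y 33 to 39), red at the NO-GO end (y -39 to -33)
- go_collar: green collar, part of the gauge; origin at the centre of the collar's outer face, the shoulder at the root of the steel GO plug (gauge y = 39 mm); it lies flat on the end of the bush when the plug is fully home
- go_tip (a point): centre of the GO plug's end face (gauge y = 73 mm); the plug is 24 mm across, 34 mm long, its last 3 mm bevelled to 19.6 mm
- nogo_plug: NO-GO plug, part of the gauge; origin at the centre of the NO-GO plug's end face (gauge y = -61 mm); the steel plug is 28 mm across, 22 mm long, its last 2 mm bevelled to 23.6 mm
- bracket: white pivot bracket of the cheese cutter, bolted down and immovable; origin at the centre of its underside, z up, y along its bore. Foot plate 130 (x) x 90 (y) x 12 mm; upright block 60 (x) x 30 (y) mm, 109 mm high, carrying a level brass bush, a tube 36 mm across and 50 mm long, that stands out of both sides of the block
- bore (a point): middle of the housing, on the bore's axis, 85 mm above the counter; axes as the bracket's. The bush has crept along y by an unmeasured -8 to 8 mm and is stuck there (it does not move): its ends lie 17 to 33 mm from this point, 50 mm apart, so feel for them. Its bore is 25.5 mm across, straight through along y, both ends alike; either end may be used for either plug; rigid
- cradle: wooden gauge cradle fixed to the counter, origin at the centre of its underside, z up. Base 80 (x) x 150 (y) x 12 mm; two V supports, each 14 mm thick along y, at y = +55 (shallower V, for the GO plug) and y = -50 mm (for the NO-GO plug), tops about 63 mm above the counter; free space between them under the handle
- seat (a point): where the origin of the gauge lies when it rests in the V supports: 60 mm above the counter over the cradle's centre, axes as the cradle's; the gauge's axis then lies along y (either way round fits)
- tomme: small brown round cheese, 130 mm across, 45 mm high, origin under its centre; leave it where it is
- wedge: yellow cheese piece with brown rind, 117 x 46 x 61 mm, origin under its centre; leave it where it is
- screwdriver: screwdriver lying on the counter near the robot, origin under its middle; leave it where it is
- wrench: spanner lying on the counter at the right side, origin under its middle; leave it where it is
- honey: honey jar, 68 mm across, 85 mm high, origin under its centre; leave it where it is
- spare_bush: spare brass bush, a tube 35 mm across and 40 mm high, standing in the aluminium tray, origin under its centre; leave it where it is
- ball_knob: black ball knob 48 mm high standing in the aluminium tray, origin under its centre; leave it where it is
Things that resemble listed ones, but are neither listed nor needed, are in the scene too. Of the things like the cradle, leave any that is black or purple; of the rest the larger one is meant.

How it is judged:
By the outcome, as a careful person would: the job done as asked, in the order asked, and still so for the second after the job is handed in, with the robot touching nothing.
It also fails if it takes over 72 s, if anything falls off the work surface, if the arm or the gripper's body presses on something with over 40 N, if the wrist force passes 120 N, or if a joint passes its speed limit or range.

## Robot

A 6-joint arm with a two-finger parallel gripper is mounted at the origin on the work surface. World frame = base frame: x ahead of the robot, y to its left, z up, the work surface at z = 0. Lengths are in mm, angles in degrees, forces in N, time in s.
With the tool pointing down it reaches from about 300 to 850 mm from the base axis. Payload 4.2 kg.
Tool frame: the origin (TCP) lies midway between the tips of the shut fingers; the grasp point (between the pads) lies 19 mm behind it (env.grasp_offset is the distance from the TCP to the grasp point, in mm); z points along the fingers, y is the line along which they close (so a half turn about z gives the same grasp; the last joint's range is limited). The gripper opens to 91 mm and grips with 3 to 60 N. Pads are 32 mm wide; open, the fingers measure 118 mm over their backs; the gripper's body (76 mm by 178 mm) begins 60 mm behind the grasp point.
Start: joints at [74.599, 18.312, 89.639, -0, 72.044, -1.146], TCP at [141.59, 557.311, 213.976] pointing down, gripper open.
Joint ranges: [-177.97, 177.97], [-48.28, 115.42], [12.27, 149.76], [-77.06, 257.06], [2.81, 150.46], [-146.56, 146.56]. Speed limits (degrees/s): [147.25, 147.25, 180, 180, 180, 180].

## Interface

Orientations are given as [roll, pitch, yaw] about the fixed x, y, z axes, in that order (R = Rz(yaw) Ry(pitch) Rx(roll)).
In Python, from workcell import env, optics gives the robot as it stands. The module is installed in compiled form; this text tells all that it offers.
- The arm moves only by the tool send_rows, never from a script. Its argument "targets" is a list that holds one entry, the list of rows, each a list of 7 numbers: the turn, a rotation vector about the world's x, y, z scaled (see below), then the shift along the world's x, y, z scaled (see below), then the closure, from -1 (fully open) to 1 (shut). In form: [[[rx, ry, rz, x, y, z, gripper], ...]]. A call has 1 to 12 rows; each row shifts and turns the commanded pose from where the row before left it; what a row does not reach is not made up. The controller multiplies each number of a shift by 0.2 m and each number of a turn by pi/2 rad. A row lasts 1/10 s, in which the tool goes at most 50 mm and 8.59 degrees, less where a joint would pass 70% of its speed; a pose out of reach is approached as far as the arm can. A call with a number of a shift or a turn outside -1 to 1 is refused whole. A call with a gripper value outside its range is refused whole. The fingers move at their own pace and stop on an object; "grip_force" is the grip in N (left out, the last holds). Time passes only in rows, so rows that do not move let the fingers close. It gives the time, the measured TCP pose, the force, the opening and the grip force at its end, in the units of the state.
- env.state(): the state, without advancing time (a new reading comes with each control period).
- optics.grab_frame(name): name is "side" or "top" or "wrist"; returns (picture, depth): 400x640x3 uint8, red, green, blue; 400x640 float32, mm along the optical axis (not along the pixel's ray), 0 where there is no reading.
- optics.camera_info(name): a dict with "camera_matrix" (3x3 intrinsics, pixels), "k1" (the pictures are not rectified: a ray, as slopes to the right and down, at radius r is drawn at 1 + k1 r^2 times it, then the intrinsics apply), "R" (3x3) and "t" (3): a world point X has camera coordinates R X + t; the wrist camera has in their place "mount" (4x4, takes a point from camera to tool coordinates, whose origin is the TCP and whose axes are the flange's). Camera axes: x right, y down, z forward; pixel columns grow to the right and rows downward; lengths in mm; the calibration is good to about 2 mm. A picture is of the moment at which its call begins: read the wrist's pose just before it. camera_info takes no time and is no camera call.
- env.job_done(): hands the job in; it is judged then, once.
Trained networks look in the newest picture that a camera, given by its name, has taken for a name from the list of things; names that differ only in an ending like _2 or _b are one class to them, and where a whole thing is asked for, a point or a joint stands for the part that bears it (a point fixed in the world has none). Each returns a list of dicts, best first, with "conf" (0 to 1); they miss things now and then, are a little off and sometimes report something else, mostly with a low value. They report only what shows in the picture. A call takes as long as a camera call. They do not tell look-alikes from the thing itself.
- optics.silhouettes(camera, name): "mask" (400x640 bool, what is visible of it) and "at" ([column, row] in pixels, amid what is visible of it).
- optics.place_of(camera, name): "at" ([column, row] in pixels: a listed point, or the origin of a listed thing).
The state is a dict: "time_s": time; "qpos": joint angles; "qvel": joint speeds; "effort": joint torques, N m; "ee_pos": TCP position; "ee_rot": TCP orientation; "force": force on the tool from outside, world axes, zero at the start; "torque": the same for the moment, N m; "gripper_width": finger opening in mm; "gripper_force": force on a finger pad.
Only numpy, scipy, OpenCV 4.12 (cv2) and the standard library are available. Lean on these libraries where they do the work, as an engineer would, in place of code of your own. Each camera call takes 0.05 s, during which the arm holds its last target. There are 200 camera calls.

## Working session

There is one attempt and no reset: what is moved stays moved. The work goes in short steps, Python scripts to look and compute and a tool call to move; the robot and the scene stay as the last step left them, time stands still between calls to the robot, and variables do not carry over. Pictures are saved under pics/ and viewed, at most 10 in all, crops included, and the job is handed in when it is done.

Besides the shell and the picture viewer there is one more tool, called after "Request:" by a JSON object that holds its "api" and its "payload", one argument or row to a line. send_rows: Moves the arm, as the interface text tells. Its arguments: {"type":"object","properties":{"targets":{"type":"array"},"grip_force":{"type":"number"}},"required":["targets"]}

```bash
mkdir -p pics; cat > h.py <<'E'
import numpy as np, cv2
from workcell import env, optics
def cam(n):
    i=optics.camera_info(n); return i
def pose(n):
    i=cam(n)
    if 'R' in i: return np.array(i['camera_matrix']),i['k1'],np.array(i['R']),np.array(i['t'])
def undist(px,K,k1):
    p=np.asarray(px,float).reshape(-1,1,2)
    return cv2.undistortPoints(p,np.array(K),np.array([k1,0,0,0.])).reshape(-1,2)
def world(n,px,d,T=None):
    i=cam(n); s=undist(px,i['camera_matrix'],i['k1']); d=np.asarray(d,float).reshape(-1,1)
    P=np.hstack([s*d,d])
    if T is None: return (P-np.array(i['t']))@np.array(i['R'])
    M=T@np.array(i['mount']); return P@M[:3,:3].T+M[:3,3]
def cloud(n,D,T=None):
    v,u=np.nonzero(D>0); W=np.full(D.shape+(3,),np.nan)
    W[v,u]=world(n,np.c_[u,v],D[v,u],T); return W
def save(n,im): cv2.imwrite('pics/'+n+'.png',cv2.cvtColor(im,cv2.COLOR_RGB2BGR))
E
python3 - <<'E'
from h import *
print(env.state(), env.grasp_offset)
for n in ['top','side']:
    I,D=optics.grab_frame(n); save(n,I); np.savez('pics/'+n,I=I,D=D)
    W=cloud(n,D)
    for t in ['gauge','bracket','cradle','go_collar','nogo_plug','bore','seat','go_tip']:
        if t in('gauge','bracket','cradle'):
            for r in optics.silhouettes(n,t)[:4]:
                m=r['mask']; print(n,t,round(r['conf'],2),np.round(r['at']),m.sum(),np.round(np.nanmedian(W[m],0)),np.round(np.nanmin(W[m],0)),np.round(np.nanmax(W[m],0)))
        else:
            for r in optics.place_of(n,t)[:3]:
                c,rr=np.round(r['at']).astype(int); print(n,t,round(r['conf'],2),r['at'],np.round(W[min(rr,399),min(c,639)]))
a=np.vstack([np.load('pics/top.npz')['I'],np.load('pics/side.npz')['I']]); 
E
```

```text
{'time_s': 0.0, 'qpos': array([ 7.45972545e+01,  1.83525326e+01,  8.97063499e+01, -7.13440653e-04,
        7.20419054e+01, -1.14377529e+00]), 'qvel': array([-0.02777298,  0.04189193,  0.08427569, -0.06837525, -0.03589808,
       -0.02378278]), 'effort': array([-2.60698143e-04, -4.12452972e+01, -2.31972724e+01,  7.26136984e-02,
        4.57479979e-02, -1.46984939e-04]), 'ee_pos': array([141.47657691, 556.81420467, 213.11170781]), 'ee_rot': array([-1.79899219e+02, -1.33369643e-03,  1.65741249e+02]), 'force': array([-0.06946021,  0.40327205, -0.0648891 ]), 'torque': array([-0.00800393, -0.02387731, -0.01878092]), 'gripper_force': 0.0, 'gripper_width': 91.50989068057665} 18.8
top gauge 0.86 [265. 182.] 414 [533. 141.  71.] [516.  74.   6.] [566. 219.  82.]
top bracket 0.75 [365. 175.] 1274 [ 551. -157.   16.] [ 493. -224.   -4.] [ 638. -110.  116.]
top cradle 0.93 [248. 232.] 632 [394. 186.  10.] [356. 132.  -2.] [435. 239.  50.]
top cradle 0.88 [208. 294.] 664 [220. 310.  10.] [190. 259.  -5.] [249. 362.  50.]
top cradle 0.72 [266. 188.] 965 [522. 132.  13.] [491.  55.  -3.] [579. 210. 
[... 970 characters left out ...]
 0.65 [300. 319.] 1842 [469. 369.  14.] [417. 280.  -2.] [528. 449.  71.]
side cradle 0.62 [308. 248.] 944 [521. 153.  13.] [489.  46.  -0.] [579. 214.  76.]
side go_collar 0.62 [301.2, 244.1] [527. 192.  72.]
side nogo_plug 0.38 [309.8, 213.7] [537.  84.  74.]
side nogo_plug 0.24 [229.0, 341.0] [594. 503.  64.]
side nogo_plug 0.19 [306.7, 231.2] [527. 143.  70.]
side bore 0.64 [322.4, 149.7] [ 576. -149.  109.]
side bore 0.31 [215.5, 250.1] [757. 250.  28.]
side seat 0.94 [402.7, 316.4] [223. 287.  12.]
side seat 0.89 [305.4, 232.6] [530. 151.  70.]
side seat 0.58 [349.9, 260.1] [398. 156.   7.]
side go_tip 0.7 [298.5, 252.1] [531. 207.  55.]
side go_tip 0.52 [226.7, 344.9] [596. 512.  59.]
```

```bash
python3 - <<'E'
from h import *
I=np.load('pics/top.npz')['I']; J=np.load('pics/side.npz')['I']
a=cv2.resize(I[130:340,150:400],None,fx=2,fy=2.,interpolation=3); save('t2',np.vstack([a])); save('s2',cv2.resize(J[120:370,200:460],None,fx=2.3,fy=2.3,interpolation=3))
E
```

```text
(no output)
```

View pics/top.png

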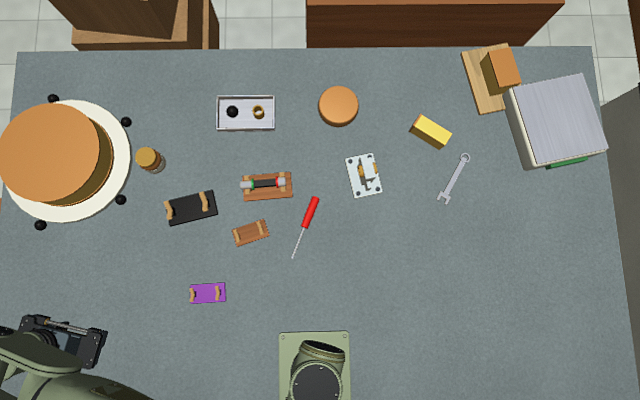

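View pics/s2.png

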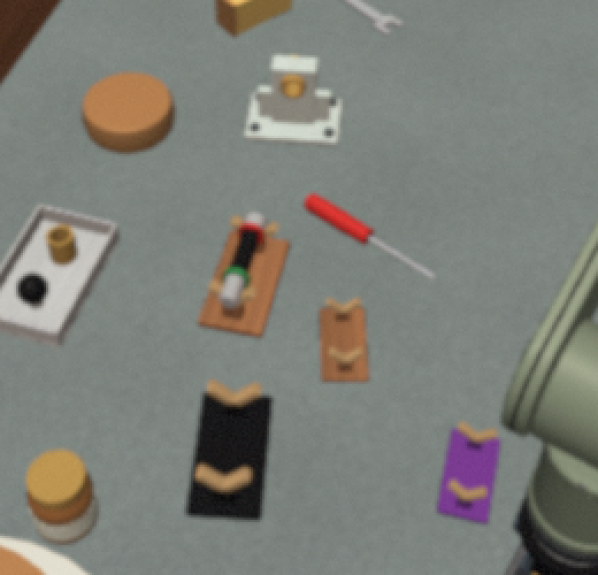

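View pics/t2.png

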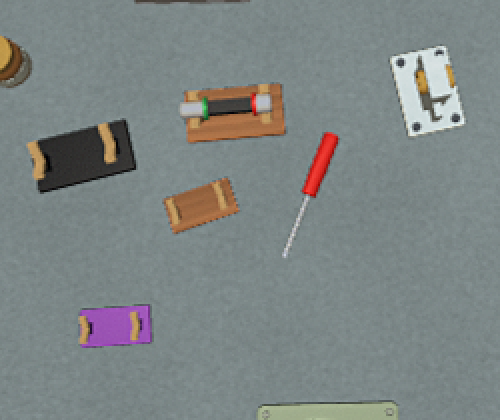

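The cradle-like things in the top picture are black (189,208), purple (208,293), small brown (250,232) and large brown (266,186). The large brown one holds the gauge and fits the description. The enlarged crop confirms it: green GO collar at the +y end, red at the −y end. The bracket is at (365,175).

I'll move over the gauge for a wrist look.

Request:
{"api": "send_rows", "payload": {
  "targets": [
    [[0,0,-0.067,0.16,-0.174,0.03,-1],[0,0,-0.067,0.16,-0.174,0.03,-1],[0,0,-0.067,0.16,-0.174,0.03,-1],[0,0,-0.067,0.16,-0.174,0.03,-1],[0,0,-0.067,0.16,-0.174,0.03,-1],[0,0,-0.067,0.16,-0.174,0.03,-1],[0,0,-0.067,0.16,-0.174,0.03,-1],[0,0,-0.067,0.16,-0.174,0.03,-1],[0,0,-0.067,0.16,-0.174,0.03,-1],[0,0,-0.067,0.16,-0.174,0.03,-1],[0,0,-0.067,0.16,-0.174,0.03,-1],[0,0,-0.067,0.16,-0.174,0.03,-1]]
  ]
}}

```text
time_s: 2.1
ee_pos: [526.7, 138.0, 286.4]
ee_rot: [180.0, -0.0, 93.1]
force: [-0.0, 0.7, -0.1]
gripper_width: 91.1
gripper_force: 0.0
```

Request:
{"api": "send_rows", "payload": {
  "targets": [
    [[0,0,0,0,0,0,-1],[0,0,0,0,0,0,-1],[0,0,0,0,0,0,-1]]
  ]
}}

```text
time_s: 2.4
ee_pos: [524.8, 140.4, 285.8]
ee_rot: [-179.9, -0.0, 93.5]
force: [-0.2, 0.1, -0.6]
gripper_width: 91.3
gripper_force: 0.0
```

```bash
cat >> h.py <<'E'
from scipy.spatial.transform import Rotation as Ro
def tool(s):
    T=np.eye(4); T[:3,:3]=Ro.from_euler('xyz',s['ee_rot'],degrees=True).as_matrix(); T[:3,3]=s['ee_pos']; return T
def st():
    s=env.state(); print('t',round(s['time_s'],2),'pos',np.round(s['ee_pos'],1),'rot',np.round(s['ee_rot'],2),'F',np.round(s['force'],1),'w',round(s['gripper_width'],1)); return s
def handle(W,x0=None):
    "axis fit of the gauge's top flat from cloud points"
E
python3 - <<'E'
from h import *
s=st(); T=tool(s); print(optics.camera_info('wrist')['mount'])
I,D=optics.grab_frame('wrist'); save('w1',I); W=cloud('wrist',D,T); np.savez('pics/w1',I=I,D=D,W=W)
for t in ['gauge','cradle']:
    for r in optics.silhouettes('wrist',t)[:2]:
        m=r['mask']; print(t,round(r['conf'],2),np.round(r['at']),m.sum(),np.round(np.nanmedian(W[m],0)),np.round(np.nanmin(W[m],0)),np.round(np.nanmax(W[m],0)))
for t in ['go_collar','nogo_plug','go_tip','seat']:
    for r in optics.place_of('wrist',t)[:2]:
        c,rr=np.round(r['at']).astype(int); print(t,round(r['conf'],2),r['at'],np.round(W[min(rr,399),min(c,639)]))
E
```

```text
t 2.4 pos [524.8 140.4 285.8] rot [-1.7995e+02 -2.0000e-02  9.3450e+01] F [-0.2  0.1 -0.6] w 91.3
[[ 3.11571811e-04 -9.55280726e-01 -2.95700249e-01  8.32063405e+01]
 [ 9.99999931e-01  3.57865593e-04 -1.02435876e-04 -6.45136013e-01]
 [ 2.03675964e-04 -2.95700197e-01  9.55280771e-01 -1.70977678e+02]
 [ 0.00000000e+00  0.00000000e+00  0.00000000e+00  1.00000000e+00]]
gauge 0.94 [326. 170.] 1839 [534. 146.  70.] [516.  75.  11.] [555. 208.  79.]
cradle 0.79 [233. 126.] 2999 [396. 187.   9.] [351. 127.  -2.] [435. 240.  46.]
cradle 0.76 [316. 166.] 3595 [523. 140.  12.] [491.  58.  -1.] [579. 210.  69.]
go_collar 0.71 [324.0, 146.6] [530. 175.  72.]
nogo_plug 0.51 [328.0, 218.7] [541.  80.  73.]
go_tip 0.91 [328.0, 120.6] [532. 206.  70.]
go_tip 0.57 [333.0, 336.5] [ 567. -150.   24.]
seat 0.84 [325.7, 176.1] [535. 138.  71.]
seat 0.76 [67.9, 11.2] [197. 317.   9.]
```

View pics/w1.png

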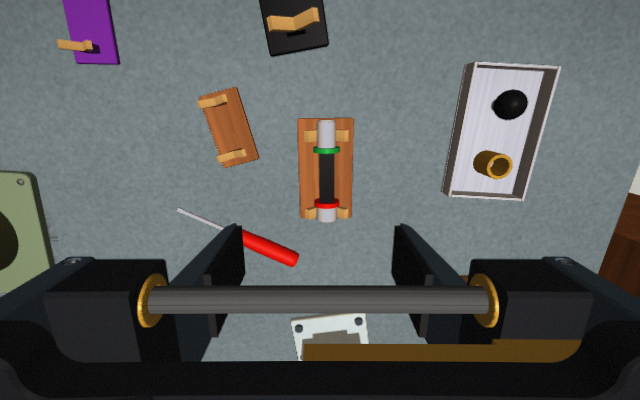

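The wrist picture shows the gauge centred at (326,170), green collar at (326,150), red at (326,203), in the large brown cradle. Next I'll fit the axes of the gauge, cradle and bracket.

```bash
python3 - <<'E'
from h import *
z=np.load('pics/w1.npz'); W=z['W']; I=z['I'].astype(int)
r=optics.silhouettes('wrist','gauge')[0]; m=r['mask']
def fit(P):
    c=P.mean(0); return c,np.linalg.svd(P-c,full_matrices=False)[2][0]
P=W[m]; P=P[P[:,2]>55]; c,d=fit(P); d*=np.sign(d[1]); print('gauge c',c,'dir',d,'yaw',np.degrees(np.arctan2(-d[0],d[1])), 'ends',np.percentile((P-c)@d,[0,1,99,100]))
blk=m&(I.sum(2)<150); H=W[blk]; H=H[H[:,2]>62]; c,d=fit(H); d*=np.sign(d[1]); print('handle c',c,'z',np.median(H[:,2]),'yaw',np.degrees(np.arctan2(-d[0],d[1])),np.percentile((H-c)@d,[0,2,98,100]),'x',np.percentile(H[:,0],[2,98]))
# cradle base rectangle
Wf=W.reshape(-1,3); q=Wf[(Wf[:,2]>6)&(Wf[:,2]<20)&(abs(Wf[:,0]-535)<60)&(abs(Wf[:,1]-137)<95)]
print('cradle',cv2.minAreaRect(q[:,:2].astype(np.float32)))
for n in ['top','side']:
    z=np.load(f'pics/{n}.npz'); V=cloud(n,z['D']); I=z['I'].astype(int); Vf=V.reshape(-1,3); C=I.reshape(-1,3)
    a=(abs(Vf[:,0]-560)<110)&(abs(Vf[:,1]+155)<80)
    f=Vf[a&(Vf[:,2]>6)&(Vf[:,2]<18)]; print(n,'foot',len(f),cv2.minAreaRect(f[:,:2].astype(np.float32)))
    f=Vf[a&(Vf[:,2]>104)]; print(n,'blocktop',len(f),cv2.minAreaRect(f[:,:2].astype(np.float32)),np.median(f[:,2]))
    b=a&(Vf[:,2]>80)&(Vf[:,2]<106)&(C[:,0]-C[:,2]>50); B=Vf[b]; print(n,'bush',len(B),np.round(B.min(0)),np.round(B.max(0)), np.round(np.median(B,0)))
E
```

```text
gauge c [534.21676704 143.38788884  70.42431845] dir [-0.07429688  0.99720822 -0.00746585] yaw 4.260942986927027 ends [-69.02112713 -66.14786466  63.10754949  64.32472946]
handle c [535.18262238 133.77628572  69.98307161] z 70.01737708739296 yaw 4.80251087079049 [-31.82521832 -31.45781334  32.57059733  40.70735397] x [524.70329419 545.83515861]
cradle ((534.8804931640625, 133.69386291503906), (79.9729232788086, 149.10263061523438), 4.133398532867432)
top foot 745 ((560.295654296875, -155.40170288085938), (219.65274047851562, 158.23776245117188), 0.6619567275047302)
top blocktop 241 ((563.9048461914062, -164.2581787109375), (59.95943069458008, 47.43545150756836), 8.8524169921875) 109.78309218945867
top bush 66 [ 543. -192.   81.] [ 580. -139.  106.] [ 562. -150.  101.]
side foot 503 ((555.45654296875, -158.62481689453125), (162.0870819091797, 208.9116973876953), 87.10987854003906)
side blocktop 159 ((563.890625, -160.88644409179688), (59.848548889160156, 45.96116256713867), 9.434736251831055) 109.26022618481697
side bush 47 [ 543. -152.   81.] [ 574. -135.  106.] [ 557. -144.   98.]
```

Request:
{"api": "send_rows", "payload": {
  "targets": [
    [[0,0,0.003,0.013,-0.008,-0.2,-1],[0,0,0.003,0.013,-0.008,-0.2,-1],[0,0,0.003,0.013,-0.008,-0.2,-1],[0,0,0.002,0.013,-0.009,-0.2,-1],[0,0,0,0,0,-0.2,-1],[0,0,0,0,0,-0.12,-1],[0,0,0,0,0,-0.07,-1],[0,0,0,0,0,-0.03,-1],[0,0,0,0,0,0,-1],[0,0,0,0,0,0,-1]]
  ],
  "grip_force": 40
}}

```text
time_s: 3.8
ee_pos: [536.7, 133.4, 42.8]
ee_rot: [179.9, -0.0, 94.4]
force: [0.1, 0.5, 0.2]
gripper_width: 91.0
gripper_force: 0.0
```

```bash
python3 - <<'E'
from h import *
s=st(); T=tool(s); g=T[:3,3]-T[:3,2]*18.8
print('grasp point',g)
I,D=optics.grab_frame('wrist'); W=cloud('wrist',D,T)
m=optics.silhouettes('wrist','gauge'); print(len(m))
if m:
    P=W[m[0]['mask']&(I.astype(int).sum(2)<150)]; P=P[(P[:,2]>64)&(P[:,2]<75)]; print(len(P),np.median(P,0),np.percentile(P,[2,98],axis=0))
E
```

```text
t 3.8 pos [536.7 133.4  42.8] rot [ 1.799e+02 -2.000e-02  9.438e+01] F [0.1 0.5 0.2] w 91.0
grasp point [536.65170571 133.34908955  61.62154952]
1
3481 [534.91113448 142.95874629  70.0985751 ] [[523.54000954 101.1857772   66.43276705]
 [548.05085185 173.92596959  73.75606474]]
```

Request:
{"api": "send_rows", "payload": {
  "targets": [
    [[0,0,0,-0.007,0.001,-0.008,-1],[0,0,0,0,0,0,1],[0,0,0,0,0,0,1],[0,0,0,0,0,0,1],[0,0,0,0,0,0,1],[0,0,0,0,0,0,1],[0,0,0,0,0,0,1],[0,0,0,0,0,0,1]]
  ],
  "grip_force": 40
}}

```text
time_s: 4.7
ee_pos: [534.6, 133.3, 40.3]
ee_rot: [180.0, -0.0, 94.4]
force: [-0.4, 1.0, 0.1]
gripper_width: 38.2
gripper_force: 0.0
```

Request:
{"api": "send_rows", "payload": {
  "targets": [
    [[0,0,0,0,0,0,1],[0,0,0,0,0,0,1],[0,0,0,0,0,0,1],[0,0,0,0,0,0,1],[0,0,0,0,0,0,1]]
  ],
  "grip_force": 45
}}

```text
time_s: 5.2
ee_pos: [535.9, 133.5, 40.7]
ee_rot: [179.8, -0.0, 94.4]
force: [5.4, -0.1, -2.6]
gripper_width: 19.7
gripper_force: 45.0
```

Request:
{"api": "send_rows", "payload": {
  "targets": [
    [[0,0,0,0,0,0.03,1],[0,0,0,0,0,0.06,1],[0,0,0,0,0,0.16,1],[0,0,0,0,0,0.2,1],[0,0,0,0,0,0.2,1],[0,0,0,0,0,0.1,1]]
  ]
}}

```text
time_s: 5.8
ee_pos: [534.8, 133.6, 194.6]
ee_rot: [179.8, -0.0, 94.4]
force: [0.3, -0.0, -3.4]
gripper_width: 19.8
gripper_force: 45.0
```

Request:
{"api": "send_rows", "payload": {
  "targets": [
    [[0,0,0.006,0.025,-0.225,0,1],[0,0,0.006,0.025,-0.225,0,1],[0,0,0.006,0.025,-0.225,0,1],[0,0,0.006,0.025,-0.225,0,1],[0,0,0.006,0.025,-0.225,0,1],[0,0,0.006,0.025,-0.225,0,1],[0,0,0.006,0.025,-0.225,0,1],[0,0,0.006,0.025,-0.225,0,1],[0,0,0.004,0.025,-0.22,0,1],[0,0,0,0,0,0,1],[0,0,0,0,0,0,1],[0,0,0,0,0,0,1]]
  ]
}}

```text
time_s: 7.0
ee_pos: [578.8, -269.4, 190.3]
ee_rot: [-179.9, -0.1, 99.1]
force: [-0.4, 0.2, -4.1]
gripper_width: 19.6
gripper_force: 45.0
```

```bash
python3 - <<'E'
from h import *
s=st(); T=tool(s)
I,D=optics.grab_frame('wrist'); save('w2',I); W=cloud('wrist',D,T); np.savez('pics/w2',I=I,D=D,W=W,T=T)
Vf=W.reshape(-1,3); C=I.astype(int).reshape(-1,3)
for t in ['gauge','bracket']:
    for r in optics.silhouettes('wrist',t)[:2]:
        m=r['mask']; print(t,round(r['conf'],2),np.round(r['at']),m.sum(),np.round(np.nanmedian(W[m],0)),np.round(np.nanmin(W[m],0)),np.round(np.nanmax(W[m],0)))
print(optics.place_of('wrist','go_tip')[:2],optics.place_of('wrist','bore')[:2])
a=(abs(Vf[:,0]-560)<110)&(abs(Vf[:,1]+155)<80)
f=Vf[a&(Vf[:,2]>104)&(Vf[:,2]<114)]; print('blocktop',len(f),cv2.minAreaRect(f[:,:2].astype(np.float32)),np.median(f[:,2]),np.percentile(f,[1,99],axis=0))
b=a&(Vf[:,2]>80)&(Vf[:,2]<106)&(C[:,0]-C[:,2]>50); B=Vf[b]; print('bush',len(B),np.round(B.min(0)),np.round(B.max(0)), np.round(np.median(B,0)))
E
```

```text
t 7.0 pos [ 578.8 -269.4  190.3] rot [-1.7993e+02 -9.0000e-02  9.9090e+01] F [-0.4  0.2 -4.1] w 19.6
gauge 0.95 [316. 207.] 8801 [ 574. -233.  220.] [ 542. -513.   -1.] [ 611. -194.  296.]
bracket 0.8 [322.  83.] 10701 [ 565. -167.   17.] [ 492. -221.   -1.] [ 636. -110.  212.]
[{'at': [317.5, 124.8], 'conf': 0.96}] [{'at': [321.5, 80.1], 'conf': 0.64}, {'at': [390.0, 272.6], 'conf': 0.45}]
blocktop 3341 ((564.6705322265625, -166.05477905273438), (60.00428009033203, 47.06624984741211), 11.759858131408691) 109.27553552941538 [[ 535.03522361 -183.81436824  107.30036794]
 [ 594.40552736 -146.85346699  110.92707175]]
bush 1012 [ 544. -193.   86.] [ 586. -139.  105.] [ 565. -180.  101.]
```

View pics/w2.png

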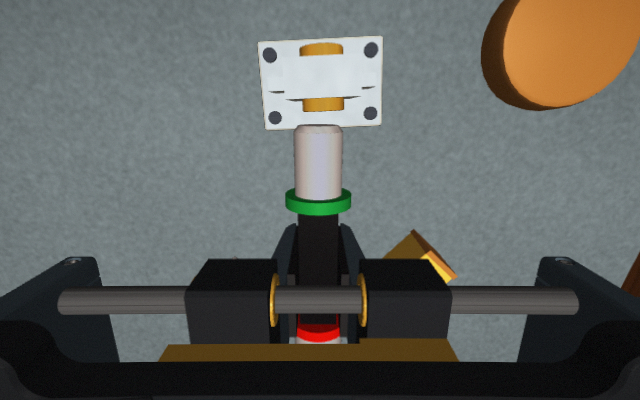

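The bracket sits at (320,83), with brass bush stubs at (322,48) and (322,103). The gauge is held straight below it: plug tip (318,127), green collar (318,202). Now I'll fit both cylinder axes in this same view.

```bash
cat >> h.py <<'E'
from scipy.optimize import least_squares
def cyl(P,r,y0,x0,z0,yaw0):
    "axis through (x,y0,z), direction from yaw,pitch; returns x,z,yaw,pitch(deg), rms"
    def f(p):
        yw,pt=np.radians(p[2:]); d=np.array([-np.sin(yw)*np.cos(pt),np.cos(yw)*np.cos(pt),np.sin(pt)])
        q=P-np.array([p[0],y0,p[1]]); return np.linalg.norm(np.cross(q,d),axis=1)-r
    s=least_squares(f,[x0,z0,yaw0,0],loss='soft_l1'); e=f(s.x); return np.round(s.x,2),round(float(np.std(e)),2),len(P)
def brass(W,I,y):
    c=I.astype(int); hsv=cv2.cvtColor(I,cv2.COLOR_RGB2HSV)
    return (hsv[...,0]>12)&(hsv[...,0]<30)&(hsv[...,1]>120)&(W[...,2]>80)&(W[...,2]<108)&(abs(W[...,0]-565)<30)&(abs(W[...,1]-y)<45)
E
python3 - <<'E'
from h import *
z=np.load('pics/w2.npz'); W=z['W']; I=z['I']; T=z['T']
b=cv2.erode(brass(W,I,-166).astype(np.uint8),np.ones((3,3)))>0; P=W[b]; print('bush',cyl(P,18,-166,565,85,9))
d=np.array([-np.sin(np.radians(9)),np.cos(np.radians(9))])
g=T[:3,3]-T[:3,2]*18.8; print('grasp',g)
hsv=cv2.cvtColor(I,cv2.COLOR_RGB2HSV)
gm=optics.silhouettes('wrist','gauge')[0]['mask']
pl=gm.copy(); pl[188:]=False; pl=cv2.erode(pl.astype(np.uint8),np.ones((3,3)))>0; Q=W[pl]; Q=Q[(Q[:,2]>200)&(Q[:,2]<235)]; print('plug',cyl(Q,12,-215,570,210,9))
s=lambda P:(P[:,:2]-[565,-166])@d
print('bush along',np.percentile(s(P),[0,1,99,100]),'plug along',np.percentile(s(Q),[0,1,99,100]))
h=(hsv[...,2]<70)&(W[...,2]>205)&(W[...,2]<230)&(abs(W[...,0]-576)<16)&(W[...,1]<-235)&(W[...,1]>-300); H=W[h]; print('handle top',len(H),np.median(H,0))
gr=gm&(hsv[...,0]>45)&(hsv[...,0]<80)&(hsv[...,1]>120); G=W[gr]; print('green along',np.percentile(s(G),[1,50,99]),np.median(G,0))
wh=(hsv[...,1]<60)&(W[...,2]>105)&(W[...,2]<113); B=W[wh]; B=B[(abs(B[:,0]-565)<50)&(abs(B[:,1]+166)<45)]; print('block',cv2.minAreaRect(B[:,:2].astype(np.float32)),B.mean(0),np.percentile(s(B),[1,50,99]))
F=W[(hsv[...,1]<60)&(hsv[...,2]>150)&(W[...,2]>7)&(W[...,2]<17)]; F=F[(abs(F[:,0]-565)<90)&(abs(F[:,1]+166)<75)]; print('foot',cv2.minAreaRect(F[:,:2].astype(np.float32)))
E
```

```text
bush (array([ 5.646e+02,  8.492e+01,  1.151e+01, -9.000e-02]), 0.64, 711)
grasp [ 578.86826236 -269.39519936  209.11815684]
plug (array([569.28, 210.01,   8.81,  -1.7 ]), 0.96, 2839)
bush along [-24.21969995 -24.15317174  23.94618511  24.25895768] plug along [-59.07137473 -57.44815909 -29.66631292 -29.5468091 ]
handle top 3691 [ 576.90243416 -256.38883362  219.91854795]
green along [nan nan nan] [nan nan nan]
block ((564.5538940429688, -165.5013427734375), (60.009159088134766, 30.466402053833008), 11.952486038208008) [ 564.76859423 -165.41046119  109.2773392 ] [-14.42529368   0.7748367   15.43419582]
foot ((564.8035278320312, -165.0358428955078), (129.32406616210938, 89.47222900390625), 11.487570762634277)
```

Request:
{"api": "send_rows", "payload": {
  "targets": [
    [[0,0,0.014,0.02,-0.007,0,1],[0,0,0.014,0.02,-0.007,0,1],[0,0,0,0,0,-0.18,1],[0,0,0,0,0,-0.18,1],[0,0,0,0,0,-0.16,1],[0,0,0,0,0,-0.1,1],[0,0,0,0,0,0,1],[0,0,0,0,0,0,1],[0,0,0,0,0,0,1]]
  ]
}}

```text
time_s: 8.2
ee_pos: [589.0, -274.1, 68.2]
ee_rot: [179.8, 0.1, 101.6]
force: [-0.9, 0.0, -2.5]
gripper_width: 19.7
gripper_force: 45.0
```

```bash
cat > m.py <<'E'
from h import *
import sys
s=st(); T=tool(s); g=T[:3,3]-T[:3,2]*18.8; print('grasp',np.round(g,2),'tool',np.round(T[:3,2],4))
I,D=optics.grab_frame('wrist'); save(sys.argv[1],I); W=cloud('wrist',D,T); np.savez('pics/'+sys.argv[1],I=I,D=D,W=W,T=T)
b=cv2.erode(brass(W,I,-166).astype(np.uint8),np.ones((3,3)))>0; P=W[b]; print('bush at y=-200',cyl(P,18,-200,570,85,11.5))
d=np.array([-np.sin(np.radians(11.6)),np.cos(np.radians(11.6)),0]); al=lambda P:(P-[564.7,-165.3,85])@d
la=np.array([d[1],-d[0],0]); lat=lambda P:(P-[564.7,-165.3,85])@la
hsv=cv2.cvtColor(I,cv2.COLOR_RGB2HSV)
A=al(W.reshape(-1,3)).reshape(400,640); L=lat(W.reshape(-1,3)).reshape(400,640)
ga=al(g[None])[0]
pl=(abs(L)<9)&(A>ga+43)&(A<ga+68)&(W[...,2]>82)&(W[...,2]<102); Q=W[pl]; print('plug at y=-200',cyl(Q,12,-200,570,85,11.5))
t=(abs(L)<6)&(A>ga+40)&(A<ga+85)&(abs(W[...,2]-97)<4)&(hsv[...,1]<90)
print('grasp al/lat',ga,lat(g[None]),'bush along',np.percentile(al(P),[0,1,99,100]),'lat of plug',np.median(L[pl]),'plug end',np.percentile(A[t],[99,100]))
hd=(abs(L)<14)&(A>ga-30)&(A<ga+30)&(hsv[...,2]<70)&(abs(W[...,2]-95)<5); print('handle top',hd.sum(),np.median(W[hd],0))
E
python3 m.py w3
```

```text
t 8.2 pos [ 589.  -274.1   68.2] rot [1.7983e+02 1.2000e-01 1.0159e+02] F [-0.9  0.  -2.5] w 19.7
grasp [ 588.93 -274.11   86.97] tool [ 0.0033 -0.0015 -1.    ]
bush at y=-200 (array([5.7161e+02, 8.4910e+01, 1.1210e+01, 2.0000e-02]), 0.56, 1742)
plug at y=-200 (array([5.7279e+02, 8.7630e+01, 1.1600e+01, 1.0000e-01]), 0.55, 1997)
grasp al/lat -111.4566182604927 [1.85693238] bush along [-25.02771139 -24.99399096 -15.68586509 -15.54019809] lat of plug 0.18782356787260981 plug end [-36.90253869 -36.75976463]
handle top 3019 [ 586.34268446 -263.41198333   97.69059237]
```

View pics/w3.png

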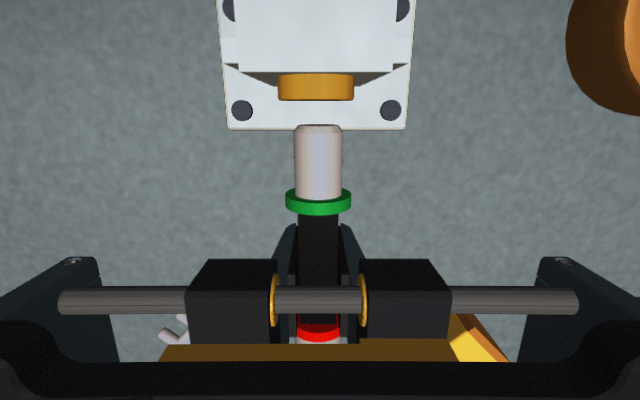

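The plug (318,160) lines up with the bush stub (316,86). The fit puts it 1.2 mm to +x and 2.7 mm too high, so I'll correct that and move closer.

Request:
{"api": "send_rows", "payload": {
  "targets": [
    [[0,0,0,-0.006,0,-0.0135,1],[0,0,0,-0.006,0.028,0,1],[0,0,0,0,0,0,1],[0,0,0,0,0,0,1],[0,0,0,0,0,0,1]]
  ]
}}

```text
time_s: 8.75
ee_pos: [585.3, -267.9, 63.8]
ee_rot: [180.0, 0.0, 101.6]
force: [0.0, -0.4, -4.5]
gripper_width: 19.8
gripper_force: 45.0
```

```bash
python3 m.py w4; python3 -c "
from h import *
for i in range(3): optics.grab_frame('top'); st()"
```

```text
t 8.75 pos [ 585.3 -267.9   63.8] rot [1.7998e+02 1.0000e-02 1.0159e+02] F [ 0.  -0.4 -4.5] w 19.8
grasp [ 585.29 -267.86   82.62] tool [ 4.e-04 -2.e-04 -1.e+00]
bush at y=-200 (array([5.7152e+02, 8.4820e+01, 1.1060e+01, 3.3000e-01]), 0.56, 1679)
plug at y=-200 (array([ 5.704e+02,  8.337e+01,  1.164e+01, -7.000e-02]), 0.54, 1988)
grasp al/lat -104.60679892226902 [-0.45292708] bush along [-25.01988037 -24.973747   -15.85227414 -15.6504038 ] lat of plug -0.2217694603628538 plug end [-30.41255314 -29.93684634]
handle top 3077 [ 582.99000046 -257.31718118   93.41910596]
t 8.85 pos [ 585.3 -268.    63.8] rot [1.7999e+02 1.0000e-02 1.0157e+02] F [-0.1 -0.2 -3.1] w 19.9
t 8.9 pos [ 585.3 -268.    63.7] rot [1.7999e+02 1.0000e-02 1.0157e+02] F [-1.   0.8 -3.4] w 20.0
t 8.95 pos [ 585.2 -267.9   63.7] rot [179.99   0.   101.57] F [ 0.5 -0.5 -2.1] w 19.6
```

Request:
{"api": "send_rows", "payload": {
  "targets": [
    [[0,0,0,0.004,0.001,0.007,1],[0,0,0,0,0,0,1],[0,0,0,0,0,0,1],[0,0,0,0,0,0,1]]
  ]
}}

```text
time_s: 9.35
ee_pos: [586.0, -267.7, 65.1]
ee_rot: [180.0, 0.0, 101.6]
force: [0.3, 0.2, -2.7]
gripper_width: 19.9
gripper_force: 45.0
```

```bash
python3 m.py w5
```

```text
t 9.35 pos [ 586.  -267.7   65.1] rot [180.     0.   101.58] F [ 0.3  0.2 -2.7] w 19.9
grasp [ 585.98 -267.71   83.89] tool [ 1.e-04 -0.e+00 -1.e+00]
bush at y=-200 (array([5.7189e+02, 8.4900e+01, 1.2280e+01, 1.4000e-01]), 0.56, 1703)
plug at y=-200 (array([5.7119e+02, 8.4680e+01, 1.1490e+01, 1.0000e-01]), 0.55, 1999)
grasp al/lat -104.59388548727256 [0.25172638] bush along [-25.06261518 -24.99623295 -15.81512295 -15.68204538] lat of plug 0.016734356293545825 plug end [-30.02456893 -29.94131235]
handle top 3081 [ 583.60411521 -257.14998644   94.66714386]
```

Request:
{"api": "send_rows", "payload": {
  "targets": [
    [[0,0,0,-0.001,0.015,0.001,1],[0,0,0,-0.003,0.015,0,1],[0,0,0,-0.003,0.0147,0,1],[0,0,0,-0.003,0.0147,0,1],[0,0,0,0,0,0,1]]
  ]
}}

```text
time_s: 9.9
ee_pos: [583.8, -255.2, 65.3]
ee_rot: [-180.0, -0.0, 101.6]
force: [-0.9, -0.6, -2.6]
gripper_width: 19.7
gripper_force: 45.0
```

Request:
{"api": "send_rows", "payload": {
  "targets": [
    [[0,0,0,-0.003,0.0147,0,1],[0,0,0,-0.003,0.0147,0,1],[0,0,0,-0.003,0.0147,0,1],[0,0,0,-0.003,0.0147,0,1],[0,0,0,-0.003,0.0147,0,1],[0,0,0,0,0,0,1]]
  ]
}}

```text
time_s: 10.5
ee_pos: [580.8, -240.6, 65.3]
ee_rot: [-180.0, -0.0, 101.6]
force: [-0.4, -0.6, -2.9]
gripper_width: 19.6
gripper_force: 45.0
```

```bash
cat > q.py <<'E'
from h import *
s=st(); T=tool(s); g=T[:3,3]-T[:3,2]*18.8
d=np.array([-np.sin(np.radians(11.6)),np.cos(np.radians(11.6)),0]);la=np.array([d[1],-d[0],0]); q=g-[564.7,-165.3,85]
print('along',q@d,'lat',q@la,'z',q[2],'Fal',s['force']@d,'Flat',s['force']@la,'torque',np.round(s['torque'],2))
E
python3 q.py
```

```text
t 10.5 pos [ 580.8 -240.6   65.3] rot [-1.7999e+02 -2.0000e-02  1.0160e+02] F [-0.4 -0.6 -2.9] w 19.6
along -77.0379197687301 lat 0.6752354945856804 z -0.926284685335304 Fal -0.4963445223296764 Flat -0.5193667831948594 torque [-0.08  0.01  0.05]
```

Request:
{"api": "send_rows", "payload": {
  "targets": [
    [[0,0,0,-0.003,0.0147,0,1],[0,0,0,-0.003,0.0147,0,1],[0,0,0,-0.003,0.0147,0,1],[0,0,0,0,0,0,1],[0,0,0,-0.001,0.005,0,1],[0,0,0,-0.001,0.005,0,1],[0,0,0,0,0,0,1]]
  ]
}}

```text
time_s: 11.2
ee_pos: [578.7, -230.2, 65.3]
ee_rot: [180.0, -0.0, 101.6]
force: [0.3, -0.5, -2.8]
gripper_width: 19.4
gripper_force: 45.0
```

```bash
python3 q.py
```

```text
t 11.2 pos [ 578.7 -230.2   65.3] rot [ 1.8000e+02 -1.0000e-02  1.0157e+02] F [ 0.3 -0.5 -2.8] w 19.4
along -66.41072812450007 lat 0.6973683065443012 z -0.9487278615302728 Fal -0.543984475668394 Flat 0.15697598151837067 torque [-0.07  0.04  0.  ]
```

Request:
{"api": "send_rows", "payload": {
  "targets": [
    [[0,0,0,-0.001,0.005,0,1],[0,0,0,0,0.004,0,1],[0,0,0,0,0,0,1]]
  ]
}}

```text
time_s: 11.5
ee_pos: [578.8, -230.1, 65.4]
ee_rot: [180.0, 0.2, 101.6]
force: [-0.8, -4.9, -3.5]
gripper_width: 19.9
gripper_force: 45.0
```

Request:
{"api": "send_rows", "payload": {
  "targets": [
    [[0,0,0,-0.001,0.004,0,1],[0,0,0,0,0,0,1]]
  ]
}}

```text
time_s: 11.7
ee_pos: [578.9, -230.1, 65.5]
ee_rot: [180.0, 0.3, 101.6]
force: [0.0, -7.0, -4.3]
gripper_width: 19.6
gripper_force: 45.0
```

Request:
{"api": "send_rows", "payload": {
  "targets": [
    [[0,0,0,-0.001,0.004,0,1],[0,0,0,0,0,0,1],[0,0,0,0,0,0,1],[0,0,0,0,0,0,1]]
  ]
}}

```text
time_s: 12.1
ee_pos: [578.9, -230.1, 65.6]
ee_rot: [179.9, 0.3, 101.6]
force: [-0.7, -9.1, -4.8]
gripper_width: 19.8
gripper_force: 45.0
```

```bash
python3 q.py; python3 - <<'E'
from h import *
I,_=optics.grab_frame('wrist'); save('w6',cv2.resize(I[60:260,200:440],None,fx=2.5,fy=2.5,interpolation=3))
E
```

```text
t 12.1 pos [ 578.9 -230.1   65.6] rot [179.94   0.34 101.64] F [-0.7 -9.1 -4.8] w 19.8
along -66.21988763716662 lat 0.8517682101646512 z -0.6432932251193222 Fal -8.79746785305494 Flat -2.546056160295766 torque [-1.64 -0.04  0.1 ]
```

View pics/w6.png

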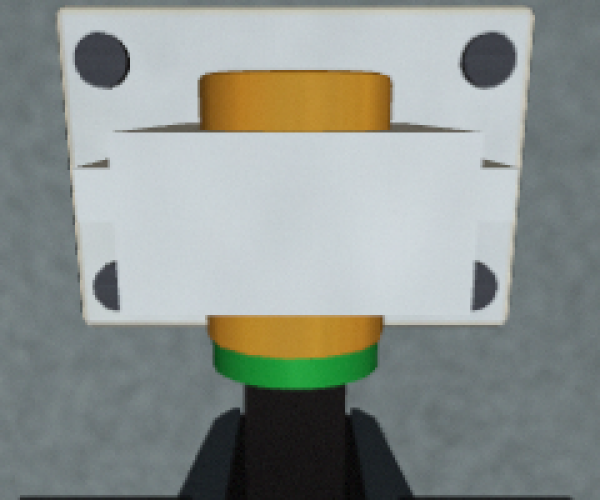

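The crop shows the green collar (295,365) flush on the brass bush end (295,335) with about 9 N: GO is fully home. I'll withdraw it along the axis.

Request:
{"api": "send_rows", "payload": {
  "targets": [
    [[0,0,0,0.003,-0.0147,0,1],[0,0,0,0.005,-0.0245,0,1],[0,0,0,0.005,-0.0245,0,1],[0,0,0,0.005,-0.0245,0,1],[0,0,0,0.005,-0.0245,0,1],[0,0,0,0.005,-0.0245,0,1],[0,0,0,0.005,-0.0245,0,1],[0,0,0,0.005,-0.0245,0,1],[0,0,0,0.005,-0.0245,0,1],[0,0,0,0.005,-0.0245,0,1],[0,0,0,0,0,0,1],[0,0,0,0,0,0,1]]
  ]
}}

```text
time_s: 13.35
ee_pos: [587.7, -273.9, 65.2]
ee_rot: [-180.0, -0.0, 101.6]
force: [-0.4, -1.1, -3.1]
gripper_width: 20.0
gripper_force: 45.0
```

```bash
python3 q.py
```

```text
t 13.35 pos [ 587.7 -273.9   65.2] rot [-1.8000e+02 -2.0000e-02  1.0156e+02] F [-0.4 -1.1 -3.1] w 20.0
along -111.05095777516179 lat 0.6929852637540944 z -1.0104961011784326 Fal -1.0290154223474144 Flat -0.6116024381770141 torque [-0.14  0.08  0.04]
```

Request:
{"api": "send_rows", "payload": {
  "targets": [
    [[0,0,0,0,0,0.15,1],[0,0,0,0,0,0.2,1],[0,0,0,0,0,0.1,1],[0,0,0,-0.0426,0.2077,0,1],[0,0,0,-0.0426,0.2077,0,1],[0,0,0,-0.0426,0.2077,0,1],[0,0,0,-0.0426,0.2077,0,1],[0,0,0,-0.0426,0.2077,0,1],[0,0,0,0,0,0,1],[0,0,0,0,0,0,1]]
  ]
}}

```text
time_s: 14.35
ee_pos: [545.1, -65.4, 155.6]
ee_rot: [180.0, 0.0, 101.7]
force: [0.3, 0.3, -2.7]
gripper_width: 19.7
gripper_force: 45.0
```

```bash
python3 q.py
```

```text
t 14.35 pos [545.1 -65.4 155.6] rot [1.7997e+02 4.0000e-02 1.0171e+02] F [ 0.3  0.3 -2.7] w 19.7
along 101.79537135343108 lat 0.8545269247293346 z 89.39170949885312 Fal 0.270913069264786 Flat 0.34137273138160673 torque [-0.16  0.01  0.05]
```

Request:
{"api": "send_rows", "payload": {
  "targets": [
    [[0,0,0,0,0,-0.18,1],[0,0,0,0,0,-0.15,1],[0,0,0,0,0,-0.08,1],[0,0,0,0,0,-0.04,1],[0,0,0,0,0,0,1],[0,0,0,0,0,0,1],[0,0,0,0,0,0,1]]
  ]
}}

```text
time_s: 15.05
ee_pos: [546.3, -66.7, 66.5]
ee_rot: [179.9, 0.1, 101.6]
force: [-0.0, -0.3, -2.9]
gripper_width: 19.8
gripper_force: 45.0
```

```bash
python3 q.py; python3 - <<'E'
from h import *
for n in ['top','side']:
    I,D=optics.grab_frame(n); np.savez('pics/b'+n,I=I,D=D)
J=np.load('pics/btop.npz')['I'];K=np.load('pics/bside.npz')['I']
save('b',np.hstack([cv2.resize(J[140:220,310:400],(390,347),interpolation=3),cv2.resize(K[120:200,280:370],(390,347),interpolation=3)]))
E
```

```text
t 15.05 pos [546.3 -66.7  66.5] rot [1.7985e+02 5.0000e-02 1.0155e+02] F [-0.  -0.3 -2.9] w 19.8
along 100.33393122094486 lat 1.716717354445091 z 0.2742710568578701 Fal -0.3294479149420565 Flat -0.10003280614268827 torque [-0.1   0.06 -0.04]
```

View pics/b.png

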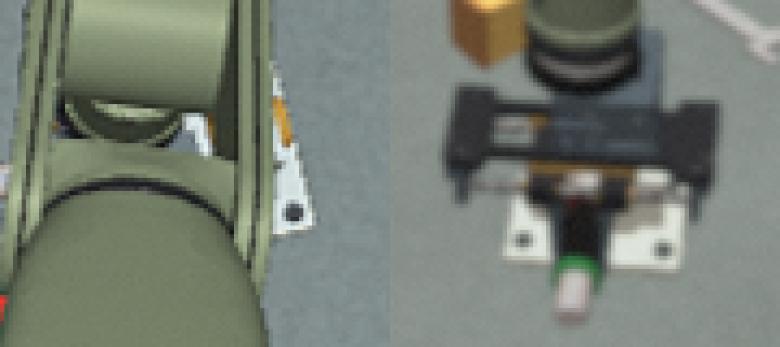

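The picture shows the arm hiding the mouth in the top view. In the side view the gauge stands in front of the bracket with the GO end towards us. I'll trim laterally to the axis found while the plug was in the bore.

Request:
{"api": "send_rows", "payload": {
  "targets": [
    [[0,0,0,-0.001,-0.001,-0.001,1],[0,0,0,0,0,0,1],[0,0,0,0,0,0,1]]
  ]
}}

```text
time_s: 15.45
ee_pos: [545.0, -66.4, 65.3]
ee_rot: [180.0, 0.0, 101.6]
force: [0.7, 0.6, -3.4]
gripper_width: 19.8
gripper_force: 45.0
```

```bash
python3 q.py
```

```text
t 15.45 pos [545.  -66.4  65.3] rot [1.7998e+02 1.0000e-02 1.0158e+02] F [ 0.7  0.6 -3.4] w 19.8
along 100.84540555460774 lat 0.6317853030925329 z -0.9431966541667975 Fal 0.4231856521098634 Flat 0.8269179352572932 torque [-0.14  0.03  0.04]
```

Request:
{"api": "send_rows", "payload": {
  "targets": [
    [[0,0,0,0.003,-0.0147,0,1],[0,0,0,0.003,-0.0147,0,1],[0,0,0,0.003,-0.0147,0,1],[0,0,0,0.003,-0.0147,0,1],[0,0,0,0.003,-0.0147,0,1],[0,0,0,0,0,0,1],[0,0,0,0,0,0,1]]
  ]
}}

```text
time_s: 16.15
ee_pos: [547.9, -81.2, 65.0]
ee_rot: [-180.0, -0.0, 101.6]
force: [0.2, 0.0, -2.7]
gripper_width: 19.8
gripper_force: 45.0
```

```bash
python3 q.py
```

```text
t 16.15 pos [547.9 -81.2  65. ] rot [-1.8000e+02 -1.0000e-02  1.0156e+02] F [ 0.2  0.  -2.7] w 19.8
along 85.73990582970943 lat 0.48558052375982247 z -1.1715045447954822 Fal -0.018292205190035868 Flat 0.20703441647950596 torque [-0.08  0.05 -0.02]
```

Request:
{"api": "send_rows", "payload": {
  "targets": [
    [[0,0,0,0.002,-0.005,0.001,1],[0,0,0,0.001,-0.005,0,1],[0,0,0,0,0,0,1]]
  ]
}}

```text
time_s: 16.45
ee_pos: [548.6, -83.2, 65.3]
ee_rot: [180.0, 0.0, 101.6]
force: [0.3, -0.4, -3.2]
gripper_width: 19.9
gripper_force: 45.0
```

Request:
{"api": "send_rows", "payload": {
  "targets": [
    [[0,0,0,0.001,-0.005,0,1],[0,0,0,0,0,0,1]]
  ]
}}

```text
time_s: 16.65
ee_pos: [548.8, -84.0, 65.3]
ee_rot: [180.0, -0.0, 101.6]
force: [-0.4, 1.3, -3.1]
gripper_width: 19.3
gripper_force: 45.0
```

```bash
python3 q.py
```

```text
t 16.65 pos [548.8 -84.   65.3] rot [ 1.7999e+02 -2.0000e-02  1.0157e+02] F [-0.4  1.3 -3.1] w 19.3
along 82.83332338702573 lat 0.742560038995764 z -0.9235635840250183 Fal 1.330716282687943 Flat -0.18503654859567983 torque [-0.06  0.03 -0.03]
```

Request:
{"api": "send_rows", "payload": {
  "targets": [
    [[0,0,0,0.001,-0.005,0,1],[0,0,0,0.001,-0.005,0,1],[0,0,0,0,0,0,1]]
  ]
}}

```text
time_s: 16.95
ee_pos: [548.8, -84.3, 65.3]
ee_rot: [-180.0, -0.2, 101.5]
force: [-0.3, 8.2, -1.5]
gripper_width: 20.0
gripper_force: 45.0
```

```bash
python3 q.py
```

```text
t 16.95 pos [548.8 -84.3  65.3] rot [-180.     -0.2   101.51] F [-0.3  8.2 -1.5] w 20.0
along 82.44338750337775 lat 0.7296594236860873 z -0.8504248695791432 Fal 8.143357769982417 Flat 1.3524263336643028 torque [ 1.08  0.15 -0.02]
```

Request:
{"api": "send_rows", "payload": {
  "targets": [
    [[0,0,0,0.001,-0.003,0,1],[0,0,0,0,0,0,1],[0,0,0,0,0,0,1]]
  ]
}}

```text
time_s: 17.25
ee_pos: [548.8, -84.4, 65.4]
ee_rot: [-180.0, -0.2, 101.5]
force: [-0.4, 8.5, -1.1]
gripper_width: 19.8
gripper_force: 45.0
```

```bash
python3 q.py
```

```text
t 17.25 pos [548.8 -84.4  65.4] rot [-179.98   -0.25  101.5 ] F [-0.4  8.5 -1.1] w 19.8
along 82.3910177831889 lat 0.7227263124316543 z -0.8380561910995112 Fal 8.40202698210271 Flat 1.348875113401346 torque [1.3  0.15 0.07]
```

Request:
{"api": "send_rows", "payload": {
  "targets": [
    [[0,0,0,0.001,-0.003,0,1],[0,0,0,0,0,0,1],[0,0,0,0,0,0,1],[0,0,0,0,0,0,1],[0,0,0,0,0,0,1],[0,0,0,0,0,0,1]]
  ]
}}

```text
time_s: 17.85
ee_pos: [548.8, -84.4, 65.4]
ee_rot: [-180.0, -0.3, 101.5]
force: [-2.1, 10.8, 0.1]
gripper_width: 19.9
gripper_force: 45.0
```

Request:
{"api": "send_rows", "payload": {
  "targets": [
    [[0,0,0,0,0,0,1],[0,0,0,0,0,0,1],[0,0,0,0,0,0,1],[0,0,0,0,0,0,1],[0,0,0,0,0,0,1],[0,0,0,0,0,0,1],[0,0,0,0,0,0,1],[0,0,0,0,0,0,1]]
  ]
}}

```text
time_s: 18.65
ee_pos: [548.8, -84.4, 65.4]
ee_rot: [-180.0, -0.3, 101.5]
force: [-1.4, 10.9, -0.8]
gripper_width: 19.9
gripper_force: 45.0
```

```bash
python3 q.py
```

```text
t 18.65 pos [548.8 -84.4  65.4] rot [-179.97   -0.31  101.49] F [-1.4 10.9 -0.8] w 19.9
along 82.36544566308504 lat 0.7336257293210708 z -0.8295361808360155 Fal 10.977412835914096 Flat 0.8573954252962821 torque [1.63 0.28 0.  ]
```

NO-GO was held at about 11 N for over a second without entering. I'll back off, lift, and carry the gauge to above the cradle.

Request:
{"api": "send_rows", "payload": {
  "targets": [
    [[0,0,0,-0.003,0.0147,0,1],[0,0,0,-0.008,0.04,0,1],[0,0,0,-0.014,0.069,0,1],[0,0,0,0,0,0.1,1],[0,0,0,0,0,0.2,1],[0,0,0,0,0,0.2,1],[0,0,-0.016,-0.009,0.197,0,1],[0,0,-0.016,-0.009,0.197,0,1],[0,0,-0.016,-0.009,0.197,0,1],[0,0,-0.016,-0.009,0.197,0,1],[0,0,-0.016,-0.009,0.197,0,1],[0,0,0,0,0,0,1]]
  ]
}}

```text
time_s: 19.85
ee_pos: [534.8, 139.3, 165.2]
ee_rot: [180.0, -0.1, 94.6]
force: [0.5, -0.5, -3.3]
gripper_width: 19.7
gripper_force: 45.0
```

Request:
{"api": "send_rows", "payload": {
  "targets": [
    [[0,0,0,0,0,-0.05,1],[0,0,0,0,0,0,1],[0,0,0,0,0,0,1]]
  ]
}}

```text
time_s: 20.15
ee_pos: [535.1, 133.3, 154.6]
ee_rot: [-179.9, 0.0, 94.3]
force: [0.5, -0.3, -3.8]
gripper_width: 20.0
gripper_force: 45.0
```

```bash
cat > c.py <<'E'
from h import *
s=st(); T=tool(s)
I,D=optics.grab_frame('wrist'); W=cloud('wrist',D,T).reshape(-1,3)
q=W[(W[:,2]>6)&(W[:,2]<20)&(abs(W[:,0]-535)<60)&(abs(W[:,1]-137)<95)]; print('cradle',cv2.minAreaRect(q[:,:2].astype(np.float32)))
g=T[:3,3]; h=W[(abs(W[:,0]-g[0])<10)&(abs(W[:,1]-g[1]-55)<9)&(abs(W[:,2]-g[2]-25)<12)]
if len(h)>50: print('plug',cyl(h,12,g[1]+55,g[0]-4,g[2]+19,4.4), 'expected x', g[0]-55*np.tan(np.radians(s['ee_rot'][2]-90)))
E
python3 c.py
```

```text
t 20.15 pos [535.1 133.3 154.6] rot [-1.7991e+02  3.0000e-02  9.4300e+01] F [ 0.5 -0.3 -3.8] w 20.0
cradle ((534.4324340820312, 143.1102294921875), (80.20860290527344, 129.4160919189453), 4.114235877990723)
plug (array([5.3019e+02, 1.7411e+02, 4.4500e+00, 2.0000e-02]), 0.54, 1323) expected x 530.9534010080215
```

Request:
{"api": "send_rows", "payload": {
  "targets": [
    [[0,0,0,0,0,-0.2,1],[0,0,0,0,0,-0.16,1],[0,0,0,0,0,-0.1,1],[0,0,0,0,0,-0.05,1],[0,0,0,0,0,-0.01,1],[0,0,0,0,0,0,1],[0,0,0,0,0,0,1],[0,0,0,0,0,0,1]]
  ]
}}

```text
time_s: 21.0
ee_pos: [536.4, 134.6, 52.5]
ee_rot: [179.9, -0.0, 94.4]
force: [0.2, 0.1, -3.5]
gripper_width: 20.0
gripper_force: 45.0
```

```bash
python3 c.py
```

```text
t 21.0 pos [536.4 134.6  52.5] rot [ 1.7985e+02 -2.0000e-02  9.4370e+01] F [ 0.2  0.1 -3.5] w 20.0
cradle ((533.4637451171875, 156.81591796875), (80.26863098144531, 102.30451202392578), 4.1486406326293945)
plug (array([ 5.3136e+02,  7.2060e+01,  3.9700e+00, -2.7000e-01]), 0.55, 1302) expected x 532.2400332189173
```

Request:
{"api": "send_rows", "payload": {
  "targets": [
    [[0,0,0,0,0,-0.025,1],[0,0,0,0,0,-0.01,1],[0,0,0,0,0,0,1],[0,0,0,0,0,0,1],[0,0,0,0,0,0,1]]
  ]
}}

```text
time_s: 21.55
ee_pos: [535.7, 134.5, 44.3]
ee_rot: [180.0, -0.0, 94.4]
force: [-0.3, -0.2, -3.4]
gripper_width: 19.8
gripper_force: 45.0
```

Request:
{"api": "send_rows", "payload": {
  "targets": [
    [[0,0,0,0,0,-0.006,1],[0,0,0,0,0,-0.005,1],[0,0,0,0,0,0,1],[0,0,0,0,0,0,1]]
  ]
}}

```text
time_s: 21.95
ee_pos: [535.6, 134.4, 42.0]
ee_rot: [180.0, -0.0, 94.4]
force: [0.2, 0.3, -2.6]
gripper_width: 19.7
gripper_force: 45.0
```

Request:
{"api": "send_rows", "payload": {
  "targets": [
    [[0,0,0,0,0,-0.003,1],[0,0,0,0,0,0,1],[0,0,0,0,0,0,1]]
  ]
}}

```text
time_s: 22.25
ee_pos: [535.6, 134.4, 41.5]
ee_rot: [180.0, -0.0, 94.4]
force: [-1.4, -0.2, -3.3]
gripper_width: 19.7
gripper_force: 45.0
```

Request:
{"api": "send_rows", "payload": {
  "targets": [
    [[0,0,0,0,0,-0.004,1],[0,0,0,0,0,0,1],[0,0,0,0,0,0,1]]
  ]
}}

```text
time_s: 22.55
ee_pos: [535.8, 134.5, 40.8]
ee_rot: [180.0, -0.0, 94.4]
force: [0.0, 0.1, -2.0]
gripper_width: 19.3
gripper_force: 45.0
```

Request:
{"api": "send_rows", "payload": {
  "targets": [
    [[0,0,0,0,0,-0.003,1],[0,0,0,0,0,0,1],[0,0,0,0,0,0,1]]
  ]
}}

```text
time_s: 22.85
ee_pos: [536.0, 134.5, 40.6]
ee_rot: [179.9, -0.0, 94.4]
force: [-0.5, -0.0, 2.2]
gripper_width: 19.8
gripper_force: 45.0
```

Seated: the weight now rests on the cradle. I'll release the gauge and retreat.

Request:
{"api": "send_rows", "payload": {
  "targets": [
    [[0,0,0,0,0,0,1],[0,0,0,0,0,0,0.2],[0,0,0,0,0,0,-0.2],[0,0,0,0,0,0,-0.4],[0,0,0,0,0,0,-0.4],[0,0,0,0,0,0,-0.4]]
  ],
  "grip_force": 10
}}

```text
time_s: 23.45
ee_pos: [535.5, 134.4, 40.0]
ee_rot: [-180.0, 0.0, 94.4]
force: [0.6, 0.6, 0.6]
gripper_width: 57.4
gripper_force: 0.0
```

Request:
{"api": "send_rows", "payload": {
  "targets": [
    [[0,0,0,0,0,0.03,-0.4],[0,0,0,0,0,0.1,-0.4],[0,0,0,0,0,0.2,-0.4],[0,0,0,0,0,0.2,-0.4],[0,0,0,0,0,0.2,-0.4],[0,0,0,0,0,0.2,-0.4],[0,0,0,0,0,0.2,-0.4],[0,0,0,0,0,0,-0.4],[0,0,0,0,0,0,-0.4],[0,0,0,0,0,0,-0.4]]
  ]
}}

```text
time_s: 24.45
ee_pos: [534.7, 134.2, 264.8]
ee_rot: [-179.9, 0.0, 94.4]
force: [-0.2, 0.4, 0.4]
gripper_width: 63.9
gripper_force: 0.0
```

```bash
python3 - <<'E'
from h import *
s=st(); T=tool(s)
I,D=optics.grab_frame('wrist'); W=cloud('wrist',D,T)
save('w9',cv2.resize(I[60:260,200:440],None,fx=2.5,fy=2.5,interpolation=3))
m=optics.silhouettes('wrist','gauge')[0]['mask']; H=W[m&(I.astype(int).sum(2)<150)]; H=H[(H[:,2]>62)&(H[:,2]<78)]
c=H.mean(0); d=np.linalg.svd(H-c,full_matrices=False)[2][0]; print('handle',c,d,np.median(H[:,2]))
E
```

```text
t 24.45 pos [534.7 134.2 264.8] rot [-1.7985e+02  3.0000e-02  9.4380e+01] F [-0.2  0.4  0.4] w 63.9
handle [534.97755442 135.17482174  69.96140595] [ 6.70372723e-02 -9.97750393e-01 -3.96377679e-04] 69.97658650467974
```

View pics/w9.png

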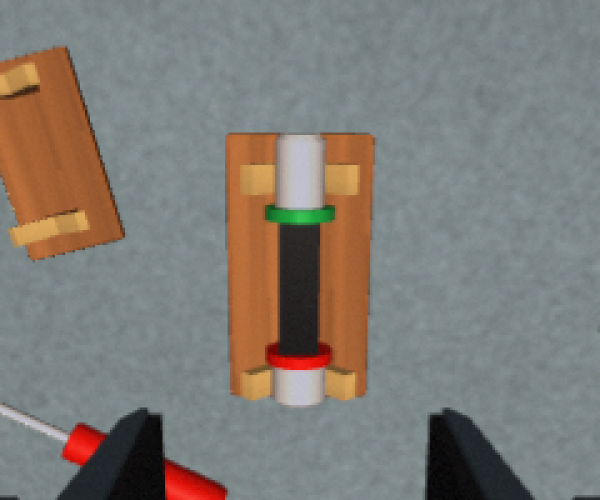

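The gauge lies level in both V supports (GO plug at (300,170), NO-GO plug at (298,385), handle top at 70 mm), and the gripper is clear of it.

```bash
python3 -c "
from workcell import env; print(env.job_done())"
```

```text
the job is handed in; nothing more can be done
None
```

The job is handed in at about 24.5 s: the GO plug went fully home with its collar on the bush at about 9 N, the NO-GO plug was held at about 11 N for over a second and did not go in, and the gauge lies level back in its cradle, released.

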